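# Lock the drip stand's outrigger leg at its mark

### The arm

A 6-joint arm with a two-finger parallel gripper is mounted at the origin on the work surface. World frame = base frame: x ahead of the robot, y to its left, z up, the work surface at z = 0. Lengths are in mm, angles in rad, forces in N, time in s.
With the tool pointing down it reaches from about 350 to 775 mm from the base axis. Payload 7.3 kg.
Tool frame: the origin (TCP) lies midway between the tips of the shut fingers; the grasp point (between the pads) lies 19 mm behind it (bot.tcp_to_grasp is the distance from the TCP to the grasp point, in mm); z points along the fingers, y is the line along which they close (so a half turn about z gives the same grasp; the last joint's range is limited). The gripper opens to 92 mm and grips with 3 to 60 N. Pads are 19 mm wide; open, the fingers measure 130 mm over their backs; the gripper's body (75 mm by 190 mm) begins 47 mm behind the grasp point.
Start: joints at [0.96, 0.342, 1.524, -0, 1.275, -0.146], TCP at [235.317, 469.33, 226.741] pointing down, gripper open.
Joint ranges: [-2.53, 2.53], [-0.77, 2.02], [0.04, 2.7], [-1, 4.14], [0.28, 2.66], [-3.11, 3.11]. Speed limits (rad/s): [2.57, 2.57, 3.14, 3.14, 3.14, 3.14].

### API

Orientations are given as [roll, pitch, yaw] about the fixed x, y, z axes, in that order (R = Rz(yaw) Ry(pitch) Rx(roll)).
In Python, from plant import bot, viewer gives the robot as it stands. The module is installed in compiled form; this text tells all that it offers.
- The arm moves only by the shell command python3 -m handwheel 'ROWS'. ROWS is text: rows parted by semicolons, each of 7 numbers parted by spaces: the shift along the tool's x, y, z scaled (see below), then the turn, a rotation vector about the tool's x, y, z scaled (see below), then the opening, from -1 (shut) to 1 (fully open), so that 0 is half open. In form: tx ty tz rx ry rz gripper; .... A call has 1 to 8 rows; each row is the pose to reach, as a shift and turn from the pose commanded when the call began, along the tool's axes at that moment, turning the shorter way round; what a row does not reach only later rows make up. The controller multiplies each number of a shift by 10 cm and each number of a turn by pi rad. A row lasts 1/12 s, in which the tool goes at most 41.7 mm and 7.16 degrees, less where a joint would pass 70% of its speed; a pose out of reach is approached as far as the arm can. A call with a number of a shift or a turn outside -1 to 1 is refused whole. A call with a gripper value outside its range is refused whole. The fingers move at their own pace and stop on an object; the grip force is fixed at half the most. Time passes only in rows, so rows that repeat a pose let the fingers close. It gives the time, the measured TCP pose, the force, the opening and the grip force at its end, in the units of the state.
- bot.get_obs(): the state, without advancing time (a new reading comes with each control period).
- viewer.capture(name): name is "scene" or "side" or "wrist"; returns a dict with "frame" (480x640x3 uint8, red, green, blue), "fov_y" (degrees; the focal length in pixels is half the picture's height over the tangent of half this angle, whatever the lens; pixels are square), "cx", "cy" (the principal point, pixels), "T" (4x4, takes a point from camera to world coordinates). Camera axes: x right, y down, z forward; pixel columns grow to the right and rows downward; lengths in mm; the calibration is good to about 2 mm. A picture is of the moment at which its call begins. There is no depth.
- bot.close_job(): hands the job in; it is judged then, once.
Trained networks look in a picture, given as the dict that the camera call returned (one of the last four; its "shot" number tells which), for a name from the list of things; names that differ only in an ending like _2 or _b are one class to them, and where a whole thing is asked for, a point or a joint stands for the part that bears it (a point fixed in the world has none). Each returns a list of dicts, best first, with "score" (0 to 1); they miss things now and then, are a little off and sometimes report something else, mostly with a low value. They report only what shows in the picture. A call takes as long as a camera call.
- viewer.recognise(target, picture): "centre" ([column, row] in pixels, amid what is visible of it).
- viewer.cut_out(target, picture): "pixels" (480x640 bool, what is visible of it) and "centre" ([column, row] in pixels, amid what is visible of it).
The state is a dict: "time": time; "joint_positions": joint angles; "dq": joint speeds; "tau": joint torques, N m; "tool_pos": TCP position; "tcp_rot": TCP orientation; "contact_force": force on the tool from outside, world axes, zero at the start; "moment": the same for the moment, N m; "grip_width": finger opening in mm; "finger_force": force on a finger pad.
Only numpy, scipy, OpenCV 4.12 (cv2) and the standard library are available. Lean on these libraries where they do the work, as an engineer would, in place of code of your own. Each camera call takes 0.05 s, during which the arm holds its last target. There are 200 camera calls.

### The job

The drip stand's sprung outrigger leg is pulled in: push its end plate out, with the red cam lever left open, until the white index lines up with the yellow pointer, and let it settle there for a moment. Then, keeping the leg at that mark, squeeze the red lever fully shut against the wooden post, and finish still gripping lever and post together with the leg at its mark, without letting go. Do not close the lever off the mark, and leave the pointer and the other things where they are.

Things in the scene. Friction and masses are not known exactly. Their poses are not given: they have to be found in the camera images.
- stand: pour-over drip stand, fixed: dark base and a post with a white dripper cone (240 mm high) centred at y = -120 mm; a low black sleeve (36 wide, 42 high, brass mouth at y = 60 mm) from which an outrigger leg slides out along +y. Origin on the table under the sleeve. A flat ruler (6 mm high) lies at x = 64 to 90 mm, y = 50 to 260 mm
- leg (a joint): how far the leg is out, m: 0 fully in (as it starts), at most 0.11. A spring draws it in with 2.4 N at 0 plus 30 N/m (about 4.5 N at the mark) and pulls it back whenever let go. The leg is a bar 22 mm wide, top 34 mm high
- leg_grip (a point): point on the leg 64 mm above the table where lever and post meet when the lever is shut; axes parallel to the stand's. From it along x: fixed wooden post 0 to +12 mm (top 90 mm high); shut lever -11 to -1 mm, so both together are 23 mm wide; wide open, the lever's tip reaches to -33 mm. Along y: post -12 to +12 mm, lever -11 to +11, end plate's inner face at +15
- plate_in (a point): middle of the inner face (towards the sleeve, the one to push on) of the upright steel end plate at the leg's outer end, 55 mm above the table; the plate is square to the leg, 100 mm wide (50 either side), 6 mm thick, 12 to 75 mm high; the gap from it to the sleeve is 79 mm when the leg is in
- lever (a joint): red cam lever on the leg, a bar 10 mm thick, 22 wide, 55 long, hinged at its foot (36 mm high) about a line along the leg, on the post's -x side: 0 wide open (leaning 0.42 rad away from the post, tip 88 mm high), 0.42 shut upright against the post. Stiff: about 3 N at the tip moves it, and it stays where left. Starts at 0 to 0.08
- lever_tip (a point): middle of the free top end of the red cam lever
- leg_mark (a point): white index tab at the +x edge of the end plate (22 mm above the table), level with the middle of the plate's thickness; moves with the leg
- pointer_mark (a point): edge of the yellow length pointer (20 mm high, standing on the ruler beside the leg), on its middle line; axes parallel to the stand's. The leg is at its mark when the white index has the same y as this, in the stand's frame
- pointer (a joint): where the yellow pointer is set, m: leg at its mark when joint leg has this same value (0.045 to 0.085). Not to be moved
- mug: blue speckled enamel mug, 80 mm across and 80 tall, handle on its +y side; a bystander, origin under its centre
- mortar: squat iron mortar, 110 mm across, 75 tall; a bystander, origin under its centre
- scoop: carved hickory scoop, 160 mm long, 30 tall, along its x; a bystander, origin under its centre
- tin: plain steel can, 72 mm across, 110 tall; a bystander, origin under its centre
- jar: lidded jar, 68 mm across, 100 tall; a bystander, origin under its centre

How it is judged (in metres and radians):
On the way, in this order (a step that is already met when the one before it is completed fails the run):
1. the leg is held at its mark with the lever still open (y of leg_mark in the frame of pointer_mark between -0.0045 and 0.0045 m and value of joint lever below 0.16 rad and contact force between the fingers and leg above 1 N), for 0.2 s.
2. the lever is shut, gripped together with the post, with the leg at its mark (y of leg_mark in the frame of pointer_mark between -0.0045 and 0.0045 m and value of joint lever above 0.36 rad and contact force between the fingers and leg_c4 above 2 N and contact force between the fingers and lever above 2 N), for 0.3 s.
At the end, for the whole second after the job is handed in: White index within 4.5 mm of the yellow pointer along the leg, lever shut (at least 0.36 of 0.42 rad), fingers pressing both the lever and the post with over 2 N each, leg still (all of step 2 and velocity of joint leg between -0.01 and 0.01 m/s); the arm keeps its last pose, push and grip.
It fails at once if the lever is closed beyond half way while the leg is more than 8 mm off its mark (not (y of leg_mark in the frame of pointer_mark between -0.008 and 0.008 m) and value of joint lever above 0.22 rad).
It fails at once if the pointer is shifted by more than 3 mm (distance of pointer_mark from where it was at the start of the episode above 0.003 m).
It fails at once if a bystander is moved by more than 20 mm (distance of any of mug, mortar, scoop, tin, jar from where it was at the start of the episode above 0.02 m).
It also fails if it takes over 40 s, if anything falls off the work surface, if the arm or the gripper's body presses on something with over 40 N, if the wrist force passes 120 N, or if a joint passes its speed limit or range.

## Working session

There is one attempt and no reset: what is moved stays moved. The work goes in short steps, Python scripts to look and compute and a shell command to move; the robot and the scene stay as the last step left them, time stands still between calls to the robot, and variables do not carry over. Pictures are saved under pics/ and viewed, at most 10 in all, crops included, and the job is handed in when it is done.

```bash
mkdir -p pics; cat > h.py <<'E'
import numpy as np, cv2
from plant import bot, viewer
from scipy.spatial.transform import Rotation as R
def K(p):
    f=240/np.tan(np.radians(p["fov_y"])/2); return f,p["cx"],p["cy"]
def ray(p,uv):
    f,cx,cy=K(p);T=np.array(p["T"]);d=T[:3,:3]@np.array([(uv[0]-cx)/f,(uv[1]-cy)/f,1]);return T[:3,3],d/np.linalg.norm(d)
def atz(p,uv,z):
    o,d=ray(p,uv);return o+d*(z-o[2])/d[2]
def proj(p,X):
    f,cx,cy=K(p);T=np.array(p["T"]);c=T[:3,:3].T@(np.array(X)-T[:3,3]);return c[0]/c[2]*f+cx,c[1]/c[2]*f+cy
def tri(rs):
    A=np.zeros((3,3));b=np.zeros(3)
    for o,d in rs:
        M=np.eye(3)-np.outer(d,d);A+=M;b+=M@o
    return np.linalg.solve(A,b)
def save(p,n): cv2.imwrite("pics/"+n,p["frame"][:,:,::-1])
E
python3 - <<'E'
from h import *
np.set_printoptions(precision=1,suppress=True)
P={n:viewer.capture(n) for n in("scene","side","wrist")}
o=bot.get_obs();print(o["time"],o["tool_pos"],o["tcp_rot"],o["grip_width"])
cv2.imwrite("pics/a.png",np.vstack([cv2.resize(P[n]["frame"][:,:,::-1],(400,300)) for n in("scene","side")]))
save(P["scene"],"s.png");save(P["side"],"d.png")
for t in["leg_grip","plate_in","lever_tip","leg_mark","pointer_mark","stand","mug","mortar","scoop","tin","jar"]:
    rs=[];s=""
    for n in("scene","side","wrist"):
        r=viewer.recognise(t,P[n])
        if r:
            s+=f" {n}:{np.round(r[0]['centre'])} {r[0]['score']:.2f}"
            if r[0]['score']>.5: rs.append(ray(P[n],r[0]['centre']))
    print(t,s,tri(rs) if len(rs)>1 else "")
E
```

```text
0.15 [235.1 469.1 226.2] [-3.1 -0.   2.7] 92.22172349276627
leg_grip  scene:[312. 254.] 0.67 side:[330. 238.] 0.74 [577.5 -32.3  47.8]
plate_in  scene:[313. 256.] 0.63 side:[328. 240.] 0.60 [574.7 -29.   38.3]
lever_tip  scene:[313. 243.] 0.54 side:[326. 237.] 0.50 
leg_mark  scene:[311. 255.] 0.90 side:[331. 238.] 0.57 [578.7 -34.2  47.5]
pointer_mark  
stand  scene:[234. 253.] 0.72 side:[379. 258.] 0.86 [ 618.7 -222.1   90.4]
mug  scene:[167. 230.] 0.61 side:[422. 359.] 0.84 [ 562.1 -452.1   42.3]
mortar  scene:[195. 175.] 0.56 side:[322. 372.] 0.65 [ 375.2 -426.3   64. ]
scoop  scene:[447. 333.] 0.97 side:[329. 180.] 0.84 [738.1 340.4  12.9]
tin  scene:[480. 234.] 0.96 side:[224. 173.] 0.61 wrist:[353. 374.] 0.76 [426.  423.8  40.9]
jar  scene:[472. 280.] 0.80 side:[271. 166.] 0.59 [582.5 404.   52.3]
```

View pics/s.png

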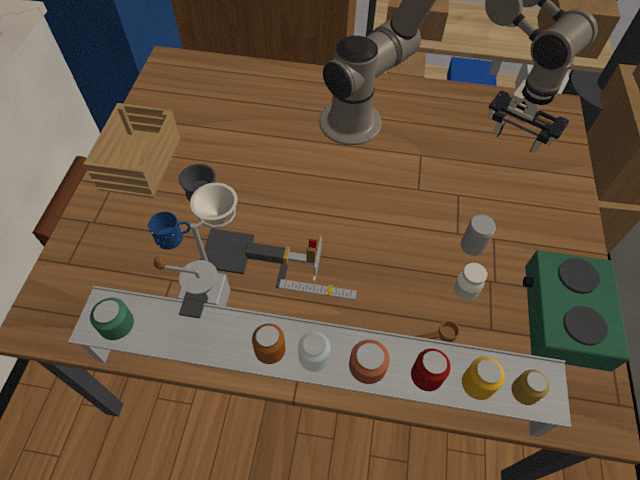

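View pics/d.png

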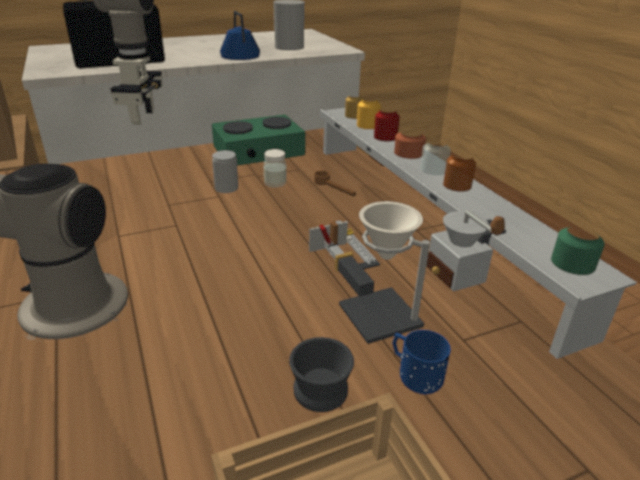

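The leg runs roughly along world +y, near (578, -35). In the scene picture the plate is at about (319,258), the lever at (313,243), and the pointer at (331,290). Next I move over it for a close wrist view.

```bash
cat >> h.py <<'E'
def to(xyz,yaw):
    "shift in tool axes and turn to a target, in handwheel units"
    o=bot.get_obs();M=R.from_euler("xyz",o["tcp_rot"]);G=R.from_euler("xyz",[np.pi,0,yaw])
    print("from",np.round(o["tool_pos"],1),np.round(o["tcp_rot"],3),"t",np.round(o["time"],2),"w",round(float(o["grip_width"]),1))
    print("shift",np.round(M.inv().apply(np.array(xyz)-o["tool_pos"])/100,3),"turn",np.round((M.inv()*G).as_rotvec()/np.pi,3))
E
python3 - <<'E'
from h import *
to([540,-30,300],1.57)
p=viewer.capture("wrist");o=bot.get_obs();M=R.from_euler("xyz",o["tcp_rot"])
T=np.array(p["T"]);print(p["fov_y"],np.round(M.inv().apply(T[:3,3]-o["tool_pos"])),np.round(M.inv().apply(T[:3,2]),2))
s=viewer.capture("scene")
print("shelf front?",atz(s,(300,330),100),atz(s,(240,305),100))
for uv,z in(((265,253),42),((288,253),42),((319,258),60),((285,284),6),((355,293),6),((331,290),20)):print(np.round(atz(s,uv,z)))
E
```

```text
from [235.3 469.3 226.8] [ 3.141 -0.     2.677] t 1.8 w 92.0
shift [-4.962 -3.098 -0.733] turn [ 0.    -0.     0.352]
67.72293946585802 [  75.    0. -159.] [-0.28 -0.    0.96]
shelf front? [821.44005184 -18.64633452 100.        ] [ 781.78567528 -176.09203904  100.        ]
[ 590. -161.   42.]
[579. -98.  42.]
[591. -10.  60.]
[657. -93.   6.]
[651. 100.   6.]
[661.  35.  20.]
```

```bash
python3 -m handwheel '-0.5 -0.3 -0.1 0 0 0.05 1; -1 -0.6 -0.15 0 0 0.1 1; -1 -0.6 -0.15 0 0 0.14 1'; python3 -c "
from h import *
to([540,-40,290],1.57)"
```

```text
time: 2.15
tool_pos: [298.3, 369.4, 242.0]
tcp_rot: [3.141, 0.001, 2.297]
contact_force: [1.4, 0.4, -0.2]
grip_width: 91.8
finger_force: 0.0
from [298.3 369.4 242. ] [3.141e+00 1.000e-03 2.297e+00] t 2.15 w 91.8
shift [-4.666 -0.913 -0.478] turn [0.    0.    0.231]
```

```bash
python3 -m handwheel '-0.4 -0.2 -0.1 0 0 0.04 1; -0.8 -0.4 -0.2 0 0 0.08 1; -1 -0.5 -0.25 0 0 0.12 1; -1 -0.5 -0.25 0 0 0.16 1; -1 -0.5 -0.25 0 0 0.2 1; -1 -0.5 -0.25 0 0 0.23 1;-1 -0.5 -0.25 0 0 0.231 1'; python3 -c "
from h import *
to([540,-40,290],1.57)"
```

```text
time: 2.73
tool_pos: [327.5, 262.8, 266.9]
tcp_rot: [3.141, -0.0, 1.572]
contact_force: [0.1, 0.1, 0.3]
grip_width: 91.9
finger_force: 0.0
from [327.5 262.8 266.9] [ 3.141 -0.     1.572] t 2.73 w 91.9
shift [-3.03   2.122 -0.23 ] turn [ 0.    -0.     0.001]
```

```bash
for i in 1 2; do python3 -m handwheel '-0.3 0.3 0 0 0 0 1; -0.6 0.6 -0.05 0 0 0 1; -1 1 -0.1 0 0 0 1; -1 1 -0.1 0 0 0 1' >/dev/null; done; python3 -m handwheel '-0.4 0 0 0 0 0 1; -0.8 0.1 0 0 0 0 1;-0.8 0.1 0 0 0 0 1;-0.8 0.1 0 0 0 0 1'
python3 - <<'E'
from h import *
np.set_printoptions(precision=1,suppress=True)
p=viewer.capture("wrist");save(p,"w.png")
for t in["leg_grip","plate_in","lever_tip","leg_mark","pointer_mark"]:
    print(t,[(np.round(r["centre"]),round(r["score"],2)) for r in viewer.recognise(t,p)[:2]])
E
```

```text
time: 3.73
tool_pos: [539.1, -17.6, 286.2]
tcp_rot: [-3.141, -0.0, 1.575]
contact_force: [-0.7, 0.0, 0.7]
grip_width: 91.7
finger_force: 0.0
leg_grip [(array([350., 217.]), 0.58), (array([414., 163.]), 0.44)]
plate_in [(array([353., 216.]), 0.6)]
lever_tip [(array([340., 226.]), 0.62)]
leg_mark [(array([353., 218.]), 0.91)]
pointer_mark [(array([418., 164.]), 0.53)]
```

View pics/w.png

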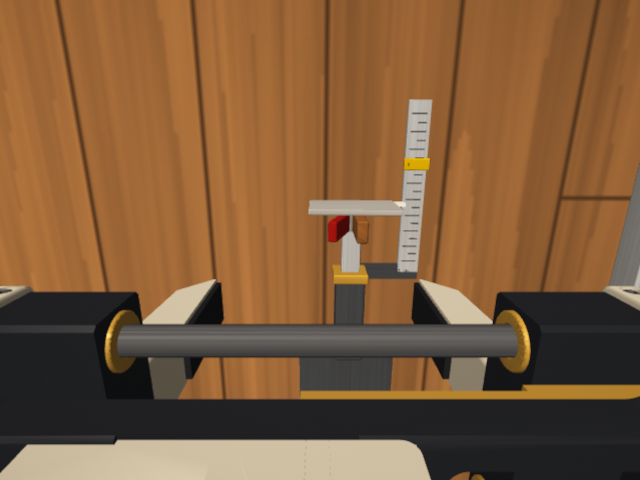

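The wrist view shows the plate at row about 205 (columns 309–405), the lever at (338,228), the post at (363,231), the pointer at (417,164), and the ruler at columns 400–430. I'll zoom in for precise pixels.

```bash
python3 - <<'E'
from h import *
im=cv2.imread("pics/w.png")[90:290,295:445]
cv2.imwrite("pics/wz.png",cv2.resize(im,None,fx=3,fy=3,interpolation=cv2.INTER_NEAREST))
E
```

```text
(no output)
```

View pics/wz.png

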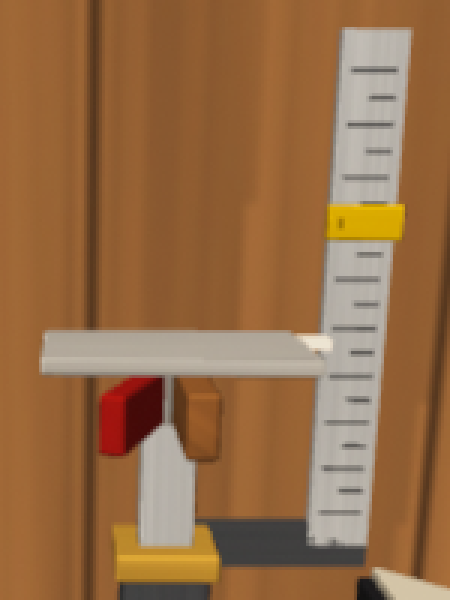

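```bash
python3 - <<'E'
from h import *
from scipy.optimize import least_squares
np.set_printoptions(precision=2,suppress=True)
p=viewer.capture("wrist")
px=lambda u,v:(295+u/3,90+v/3)
C=[((64,260,6),px(342,28)),((90,260,6),px(411,29)),((64,50,6),px(308,544)),((90,50,6),px(368,546)),
((-50,139,75),px(41,374)),((50,139,75),px(325,375)),((-50,145,75),px(42,361)),((50,145,75),px(323,361))]
def W(q,s):
    c,n=np.cos(q[2]),np.sin(q[2]);return np.array([q[0]+c*s[0]-n*s[1],q[1]+n*s[0]+c*s[1],s[2]])
f=lambda q:np.ravel([np.subtract(proj(p,W(q,s)),u) for s,u in C])
r=least_squares(f,[590,-160,0],x_scale=[1,1,.01]);q=r.x
print("stand",q,"res",f(q))
def S(X):
    c,n=np.cos(q[2]),np.sin(q[2]);d=X[:2]-q[:2];return c*d[0]+n*d[1],-n*d[0]+c*d[1]
for uv in((366,222),(366,205),(366,240)):print("ptr",S(atz(p,px(*uv),20)))
print("index",S(atz(p,px(318,343),22)))
print("lever tip",S(atz(p,px(114,425),85)))
print("grip",W(q,(0,124,64)))
np.save("q.npy",q)
E
```

```text
stand [ 580.71 -156.77    0.01] res [-0.06  0.39 -0.43  0.1  -0.46 -0.23 -0.66 -0.87  0.23  0.72  0.09  0.54
 -0.13 -0.54  1.15 -0.38]
ptr (np.float64(75.18041081563908), np.float64(188.66833203207668))
ptr (np.float64(74.66656666766059), np.float64(195.11532098442052))
ptr (np.float64(75.72935657919388), np.float64(181.78093769860683))
index (np.float64(59.22933156569403), np.float64(141.44369735168962))
lever tip (np.float64(-24.724418675427884), np.float64(123.85579657913142))
grip [580.07 -32.77  64.  ]
```

```bash
cat >> h.py <<'E'
def tos(s,back=False):
    q=np.load("q.npy");c,n=np.cos(q[2]),np.sin(q[2])
    t=bot.get_obs()["tool_pos"];d=np.array(t[:2])-q[:2]
    print("tcp in stand",np.round([c*d[0]+n*d[1],-n*d[0]+c*d[1],t[2]],1))
    to([q[0]+c*s[0]-n*s[1],q[1]+n*s[0]+c*s[1],s[2]],np.pi/2+q[2])
E
python3 -c "
from h import *
tos([0.5,121,45])"
```

```text
tcp in stand [-41.3 142.3 286.9]
from [538.7 -14.7 286.9] [ 3.141 -0.     1.578] t 4.08 w 92.0
shift [-0.214  0.416  2.419] turn [ 0.    -0.     0.001]
```

```bash
python3 -m handwheel '-0.1 0.2 0 0 0 0 0.8; -0.21 0.42 0.3 0 0 0 0.8; -0.21 0.42 0.6 0 0 0 0.8; -0.21 0.42 0.9 0 0 0 0.8; -0.21 0.42 1 0 0 0 0.8; -0.21 0.42 1 0 0 0 0.8; -0.21 0.42 1 0 0 0 0.8'; python3 -c "
from h import *
tos([0.5,121,45])"
```

```text
time: 4.67
tool_pos: [581.3, -36.2, 187.7]
tcp_rot: [3.141, 0.0, 1.577]
contact_force: [0.3, -0.3, 0.7]
grip_width: 83.0
finger_force: 0.0
tcp in stand [  1.2 120.6 187.7]
from [581.3 -36.2 187.7] [3.141 0.    1.577] t 4.67 w 83.0
shift [ 0.004 -0.008  1.427] turn [0. 0. 0.]
```

```bash
python3 -m handwheel '0 0 0.25 0 0 0 0.8; 0 0 0.5 0 0 0 0.8; 0 0 0.75 0 0 0 0.8; 0 -0.01 0.9 0 0 0 0.8; 0 -0.01 0.9 0 0 0 0.8; 0 -0.01 0.9 0 0 0 0.8'; python3 -c "
from h import *
tos([0.5,121,45]); save(viewer.capture('wrist'),'w2.png')"
```

```text
time: 5.17
tool_pos: [581.0, -36.6, 98.5]
tcp_rot: [3.139, 0.0, 1.576]
contact_force: [-0.6, -0.1, -0.1]
grip_width: 82.2
finger_force: 0.0
tcp in stand [  0.9 120.1  98.5]
from [581.  -36.6  98.5] [3.139 0.    1.576] t 5.17 w 82.2
shift [ 0.009 -0.005  0.535] turn [0.001 0.    0.   ]
```

View pics/w2.png

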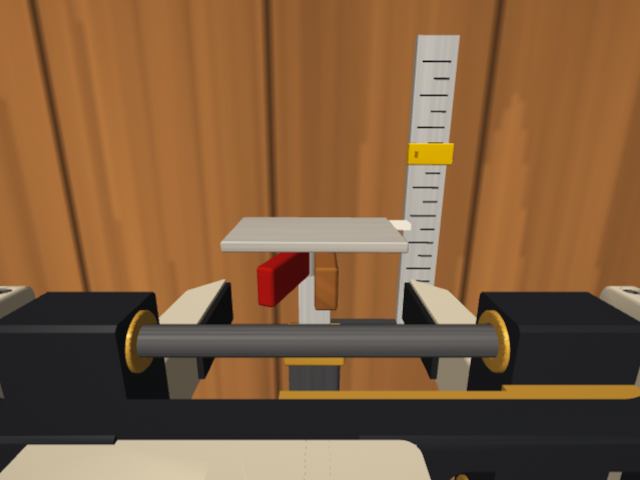

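The fingers (inner faces at columns about 230 and 405) straddle the lever (270,280) and the post (326,280). The plate's edge is at row 245, ahead of them. I descend.

```bash
python3 -m handwheel '0 0 0.25 0 0 0 0.8; 0 0 0.53 0 0 0 0.8; 0 0 0.53 0 0 0 0.8; 0.05 0 0.53 0 0 0 0.8; 0.1 0 0.53 0 0 0 0.8; 0.15 0 0.53 0 0 0 0.8; 0.15 0 0.53 0 0 0 0.8;0.15 0 0.53 0 0 0 0.8'; python3 -c "
from h import *
tos([0.5,176,45]);"
```

```text
time: 5.88
tool_pos: [581.1, -21.4, 45.5]
tcp_rot: [3.138, 0.001, 1.577]
contact_force: [-0.4, -1.9, 1.5]
grip_width: 82.6
finger_force: 1.1
tcp in stand [  1.1 135.4  45.5]
from [581.1 -21.4  45.5] [3.138e+00 1.000e-03 1.577e+00] t 5.88 w 82.6
shift [ 0.406 -0.006  0.004] turn [0.001 0.    0.   ]
```

```bash
python3 -m handwheel '0.06 0 0 0 0 0 0.8; 0.12 0 0 0 0 0 0.8; 0.18 0 0 0 0 0 0.8; 0.24 0 0 0 0 0 0.8; 0.3 0 0 0 0 0 0.8; 0.36 0 0 0 0 0 0.8; 0.36 -0.01 0 0 0 0 0.8; 0.36 -0.01 0 0 0 0 0.8'; python3 - <<'E'
from h import *
tos([0.5,176,45]);p=viewer.capture('wrist')
im=p["frame"][120:320,200:500,::-1];cv2.imwrite("pics/w3.png",cv2.resize(im,(750,500),interpolation=cv2.INTER_CUBIC))
E
```

```text
time: 6.55
tool_pos: [578.4, 15.0, 43.5]
tcp_rot: [-3.141, -0.0, 1.577]
contact_force: [1.9, -3.5, 1.3]
grip_width: 82.9
finger_force: 1.7
tcp in stand [ -1.4 171.8  43.5]
from [578.4  15.   43.5] [-3.141 -0.     1.577] t 6.55 w 82.9
shift [ 0.042  0.019 -0.015] turn [-0. -0.  0.]
```

View pics/w3.png

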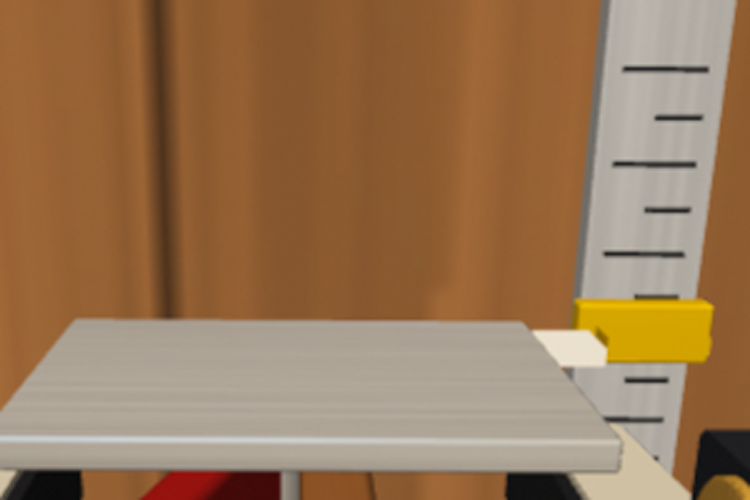

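The white index is at about (575,347) and the pointer at about (643,331) in the crop, so the leg is slightly short of the mark.

```bash
python3 - <<'E'
from h import *
p=viewer.capture('wrist');q=np.load("q.npy");c,n=np.cos(q[2]),np.sin(q[2])
def sy(u,v,z):
    d=atz(p,(200+u/2.5,120+v/2.5),z)[:2]-q[:2];return np.round([c*d[0]+n*d[1],-n*d[0]+c*d[1]],1)
print("index",sy(575,347,22),sy(575,331,22),sy(590,366,22))
print("ptr",sy(643,331,20),sy(643,300,20),sy(643,362,20),sy(643,300,6))
print("plate top in",sy(300,470,75),"out",sy(300,440,75))
to([0,0,0],0)
E
```

```text
index [ 58.6 184.8] [ 58.3 188.4] [ 62.2 180.5]
ptr [ 73.5 187.7] [ 72.8 194.7] [ 74.3 180.7] [ 78.5 190.7]
plate top in [ -0.4 182.6] out [ -0.4 187.7]
from [578.4  14.4  43.5] [-3.141 -0.     1.576] t 6.65 w 82.8
shift [-0.113 -5.784  0.439] turn [-0.     0.     0.502]
```

```bash
python3 -m handwheel '0.015 0.01 0 0 0 0 0.8; 0.03 0.02 0 0 0 0 0.8; 0.03 0.02 0 0 0 0 0.8; 0.03 0.02 0 0 0 0 0.8; 0.03 0.02 0 0 0 0 0.8; 0.03 0.02 0 0 0 0 0.8; 0.03 0.02 0 0 0 0 0.8; 0.03 0.02 0 0 0 0 0.8'; python3 - <<'E'
from h import *
tos([0.5,174.8,45]);p=viewer.capture('wrist')
im=p["frame"][120:320,200:500,::-1];cv2.imwrite("pics/w4.png",cv2.resize(im,(750,500),interpolation=cv2.INTER_CUBIC))
E
```

```text
time: 7.32
tool_pos: [580.4, 17.4, 43.4]
tcp_rot: [-3.141, -0.0, 1.576]
contact_force: [-1.9, -3.6, -1.5]
grip_width: 82.6
finger_force: 1.7
tcp in stand [  0.6 174.1  43.4]
from [580.4  17.4  43.4] [-3.141 -0.     1.576] t 7.32 w 82.6
shift [ 0.007 -0.001 -0.016] turn [-0. -0.  0.]
```

View pics/w4.png

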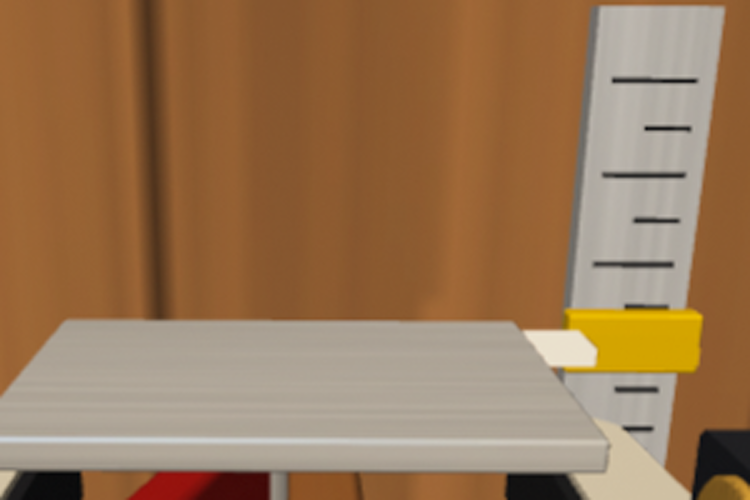

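The index spans rows 331–366 and the pointer 310–371, so they are aligned to within about 1.5 mm. I nudge 0.7 mm further, hold, then squeeze.

```bash
python3 -m handwheel '0.007 0 0 0 0 0 0.8; 0.007 0 0 0 0 0 0.8; 0.007 0 0 0 0 0 0.8; 0.007 0 0 0 0 0 0.8; 0.007 0 0 0 0 0 0.5; 0.007 0 0 0 0 0 0.3; 0.007 0 0 0 0 0 0.1; 0.007 0 0 0 0 0 0'; python3 -c "
from h import *
tos([0.5,174.8,45])"
```

```text
time: 8.03
tool_pos: [581.3, 18.0, 44.5]
tcp_rot: [3.14, 0.0, 1.576]
contact_force: [-2.6, -4.1, 5.1]
grip_width: 60.7
finger_force: 4.6
tcp in stand [  1.4 174.8  44.5]
from [581.3  18.   44.5] [3.14  0.    1.576] t 8.03 w 60.7
shift [ 0.    -0.009 -0.005] turn [0. 0. 0.]
```

```bash
python3 -m handwheel '0 0 0 0 0 0 -0.2; 0 0 0 0 0 0 -0.4; 0 0 0 0 0 0 -0.6; 0 0 0 0 0 0 -1; 0 0 0 0 0 0 -1; 0 0 0 0 0 0 -1; 0 0 0 0 0 0 -1; 0 0 0 0 0 0 -1'; python3 -m handwheel '0 0 0 0 0 0 -1; 0 0 0 0 0 0 -1; 0 0 0 0 0 0 -1; 0 0 0 0 0 0 -1; 0 0 0 0 0 0 -1; 0 0 0 0 0 0 -1'; python3 - <<'E'
from h import *
tos([0.5,174.8,45]);p=viewer.capture('wrist')
im=p["frame"][120:320,200:500,::-1];cv2.imwrite("pics/w5.png",cv2.resize(im,(750,500),interpolation=cv2.INTER_CUBIC))
E
```

```text
time: 8.7
tool_pos: [580.0, 18.1, 43.7]
tcp_rot: [-3.14, -0.0, 1.576]
contact_force: [-2.3, -4.4, 3.8]
grip_width: 22.7
finger_force: 31.1
time: 9.2
tool_pos: [580.0, 18.2, 43.7]
tcp_rot: [-3.14, -0.0, 1.576]
contact_force: [-2.1, -3.8, 6.0]
grip_width: 22.7
finger_force: 31.1
tcp in stand [  0.2 174.9  43.7]
from [580.   18.2  43.7] [-3.14  -0.     1.576] t 9.2 w 22.7
shift [-0.001  0.003 -0.013] turn [-0. -0.  0.]
```

View pics/w5.png

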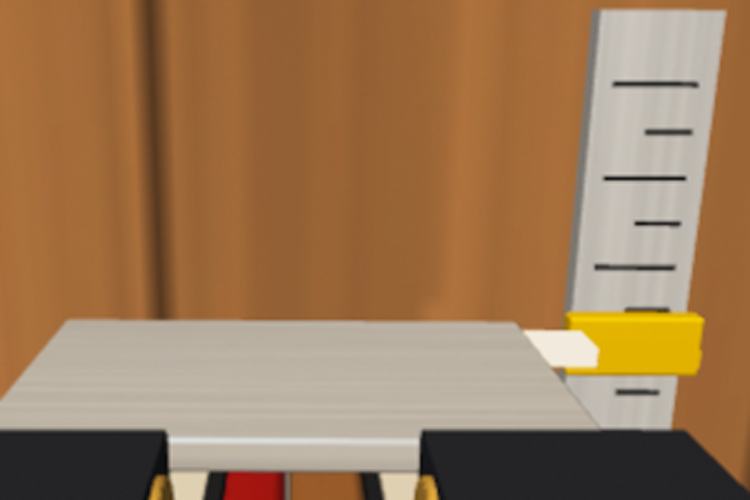

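The lever (255,487) is clamped against the post (330,487) at a 22.7 mm grip and 31 N. The index (rows 331–366) sits within the pointer (313–374), on its mark.

```bash
python3 -c "
from h import *
print(bot.close_job())"
```

```text
the job is handed in; nothing more can be done
None
```

I pushed the leg out to its mark with the lever open, then squeezed the red lever shut against the post (22.7 mm grip, 31 N), and handed in at about 9 s still gripping; the last picture showed the index within about 1.5 mm of the pointer, and no verdict was returned.

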